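# Set the round flip stop and slide the workpiece up to it

## Task

On the feed lane, flip the stop with the round paddle down across the lane, then push the white block along the lane until it rests against that stop. Leave the stop with the square paddle standing up, and slide the block rather than lifting it out of the lane.

Things in the scene. Friction and masses are not known exactly. Their poses are not given: they have to be found in the camera images.
- lane: Feed lane fixed to the table: dark bed 112 x 500 mm, 8 mm thick; two aluminium rails (8 mm thick, tops 28 mm above the table) 50 mm apart inside. Origin: at table height under the middle of the lane, midway between the rails. y axis: along the lane, from the block towards the stops; x: across it, away from the robot. Both stops hinge outside the rail on the -x (robot) side.
- workpiece: White plastic block between the rails, 42 mm wide (x), 60 mm long (y, along the lane), 45 mm high, about 0.13 kg, with a boss 26 mm across and 10 mm high on top. Origin: centre of its underside, on the bed 8 mm above the table. Slides with 4 mm of play to each rail; starts 75 mm or more short of either stop, on their -y side. Push it low, about 15 to 20 mm above the bed, so that it does not tip.
- round_stop (a joint): Angle (rad) of the flip stop with the round paddle, tip 75 mm from its hinge. Hinge axis along the lane, 50 mm to the -x side of its middle, 34 mm above the table (hinge block: 44 mm long, top at 40 mm). 0: up, leaning 0.5 back from the lane, tip at 100 mm; 0.5: upright; 2.07: down, level across the lane, at its limit. Swings easily and falls by itself once past upright; rigid along the lane.
- round_stop_paddle (a point): Centre of the round aluminium disc (50 mm across, 8 mm thick, on a 16 mm wide arm), 50 mm from the hinge axis. Its y axis is parallel to the lane's y at every angle. With the stop down this point lies over the middle of the lane, 34 mm above the table; the block meets the disc's rim 25 mm before it, on its -y side.
- square_stop (a joint): Angle (rad) of the other stop, alike but with a square paddle of 50 x 50 mm, 90 to 150 mm further up or down the lane (centre to centre); same hinge, values and behaviour. It starts up (0) and is to stay up.
Things that resemble listed ones, but are neither listed nor needed, are in the scene too. What is shaped like the workpiece but brown or yellow is not meant.

How it is judged:
By the outcome, as a careful person would: the job done as asked, in the order asked, and still so for the second after the job is handed in, with the robot touching nothing.
It also fails if it takes over 48 s, if anything falls off the work surface, if the arm or the gripper's body presses on something with over 40 N, if the wrist force passes 120 N, or if a joint passes its speed limit or range.

## Robot

A 7-joint arm with a two-finger parallel gripper is mounted at the origin on the work surface. World frame = base frame: x ahead of the robot, y to its left, z up, the work surface at z = 0. Lengths are in m, angles in rad, forces in N, time in s.
With the tool pointing down it reaches from about 0.4 to 0.9 m from the base axis. Payload 5.5 kg.
Tool frame: the origin (TCP) lies midway between the tips of the shut fingers; the grasp point (between the pads) lies 19 mm behind it (manip.pinch_z is the distance from the TCP to the grasp point, in m); z points along the fingers, y is the line along which they close (so a half turn about z gives the same grasp; the last joint's range is limited). The gripper opens to 92 mm and grips with 3 to 60 N. Pads are 19 mm wide; open, the fingers measure 130 mm over their backs; the gripper's body (75 mm by 190 mm) begins 47 mm behind the grasp point.
Start: joints at [1.455, 0.501, -0.427, 1.55, 0.221, 1.138, -0.21], TCP at [0.24, -0.604, 0.227] pointing down, gripper open.
Joint ranges: [-2.88, 2.88], [-0.31, 2.03], [-1.54, 1.56], [0.2, 2.42], [-1.41, 4.55], [0.19, 2.02], [-2.57, 2.57]. Speed limits (rad/s): [2.57, 2.57, 3.14, 3.14, 3.14, 3.14, 3.14].

## Interface

Orientations are given as a rotation vector (axis times angle).
In Python, from bench import manip gives the robot as it stands. The module is installed in compiled form; this text tells all that it offers.
- The arm moves only by the tool servo_tool, never from a script. Its argument "moves" is a list of rows, each a list of 6 numbers: the shift along the tool's x, y, z in m, then the turn, a rotation vector about the tool's x, y, z in rad. A call has 1 to 12 rows; each row shifts and turns the commanded pose from where the row before left it, along the tool's axes as they then stand; what a row does not reach is not made up. A row lasts 1/10 s, in which the tool goes at most 50 mm and 8.59 degrees, less where a joint would pass 70% of its speed; a pose out of reach is approached as far as the arm can. A call with a gripper value outside its range is refused whole. "claw" is the closure, from 0 (fully open) to 1 (shut), set as the call begins (left out, the last holds). The fingers move at their own pace and stop on an object; "grip_force" is the grip in N (left out, the last holds). Time passes only in rows, so rows that do not move let the fingers close. It gives the time, the measured TCP pose, the force, the opening and the grip force at its end, in the units of the state.
- manip.sense(): the state, without advancing time (a new reading comes with each control period).
- manip.read_camera(name): name is "scene" or "side" or "wrist"; returns the picture (420x560x3 uint8, blue, green, red); there is no depth.
- manip.camera_params(name): a dict with "vfov" (degrees; the focal length in pixels is half the picture's height over the tangent of half this angle, whatever the lens; pixels are square), "cx", "cy" (the principal point, pixels), "T" (4x4, takes a point from camera to world coordinates); the wrist camera has in their place "T_tool_cam" (4x4, takes a point from camera to tool coordinates, whose origin is the TCP and whose axes are the flange's). Camera axes: x right, y down, z forward; pixel columns grow to the right and rows downward; lengths in m; the calibration is good to about 2 mm. A picture is of the moment at which its call begins: read the wrist's pose just before it. camera_params takes no time and is no camera call.
- manip.hand_in(): hands the job in; it is judged then, once.
Trained networks look in the newest picture that a camera, given by its name, has taken for a name from the list of things; names that differ only in an ending like _2 or _b are one class to them, and where a whole thing is asked for, a point or a joint stands for the part that bears it (a point fixed in the world has none). Each returns a list of dicts, best first, with "score" (0 to 1); they miss things now and then, are a little off and sometimes report something else, mostly with a low value. They report only what shows in the picture. A call takes as long as a camera call. They do not tell look-alikes from the thing itself.
- manip.cut_out(query, camera): "mask" (420x560 bool, what is visible of it) and "rect" ([left, top, right, bottom] in pixels, round what is visible of it).
The state is a dict: "time": time; "joints": joint angles; "joint_vel": joint speeds; "joint_torque": joint torques, N m; "position": TCP position; "tool_rot": TCP orientation; "contact_force": force on the tool from outside, world axes, zero at the start; "torque": the same for the moment, N m; "gripper_width": finger opening in m; "gripper_force": force on a finger pad.
Only numpy, scipy, OpenCV 4.12 (cv2) and the standard library are available. Lean on these libraries where they do the work, as an engineer would, in place of code of your own. Each camera call takes 0.05 s, during which the arm holds its last target. There are 200 camera calls.

## Working session

There is one attempt and no reset: what is moved stays moved. The work goes in short steps, Python scripts to look and compute and a tool call to move; the robot and the scene stay as the last step left them, time stands still between calls to the robot, and variables do not carry over. Pictures are saved under pics/ and viewed, at most 10 in all, crops included, and the job is handed in when it is done.

Besides the shell and the picture viewer there is one more tool, called after ">>>" in YAML: its name, and indented under it one key for each argument. servo_tool: Moves the arm, as the interface text tells. Its arguments: {"type":"object","properties":{"moves":{"type":"array","items":{"type":"array","items":{"type":"number"}}},"claw":{"type":"number"},"grip_force":{"type":"number"}},"required":["moves"]}

```bash
mkdir -p pics
cat > h.py <<'E'
import numpy as np, cv2
from bench import manip
from scipy.spatial.transform import Rotation as R
def cam(name):
    p=manip.camera_params(name); f=210/np.tan(np.radians(p['vfov'])/2)
    if 'T' in p: T=np.array(p['T'])
    else:
        s=manip.sense(); W=np.eye(4); W[:3,:3]=R.from_rotvec(s['tool_rot']).as_matrix(); W[:3,3]=s['position']; T=W@np.array(p['T_tool_cam'])
    return f,p['cx'],p['cy'],T
def ray(c,u,v,z):
    f,cx,cy,T=c; d=T[:3,:3]@np.array([(u-cx)/f,(v-cy)/f,1]); o=T[:3,3]
    return o+d*(z-o[2])/d[2]
def proj(c,P):
    f,cx,cy,T=c; q=T[:3,:3].T@(np.array(P)-T[:3,3]); return [f*q[0]/q[2]+cx,f*q[1]/q[2]+cy]
E
python3 - <<'E'
from h import *
ims=[]
for n in ['scene','side']:
    im=manip.read_camera(n); cv2.imwrite(f'pics/{n}0.png',im)
    c=cam(n); print(n,c[0],c[3].round(3).tolist())
    for q in ['lane','workpiece','round_stop','round_stop_paddle','square_stop']:
        for d in manip.cut_out(q,n)[:4]: print(q,round(d['score'],2),d['rect'])
    ims.append(im)
cv2.imwrite('pics/both.png',cv2.resize(np.vstack(ims),(560,840))[:,:])
print(manip.sense())
E
```

```text
scene 541.9334299575054 [[0.521, 0.674, -0.523, 1.082], [0.854, -0.414, 0.315, -0.342], [-0.004, -0.611, -0.791, 0.864], [0.0, 0.0, 0.0, 1.0]]
lane 0.71 [163.4, 146.7, 398.3, 319.0]
workpiece 0.88 [210.1, 241.7, 252.5, 285.7]
workpiece 0.72 [196.9, 163.2, 231.9, 201.4]
workpiece 0.61 [198.2, 322.7, 243.3, 373.6]
round_stop 0.92 [264.9, 162.4, 297.7, 200.9]
round_stop_paddle 0.66 [270.7, 160.4, 297.7, 202.7]
square_stop 0.96 [312.4, 129.6, 341.6, 174.7]
side 412.13529748843894 [[0.739, -0.361, 0.569, 0.147], [-0.674, -0.392, 0.626, -0.479], [-0.002, -0.846, -0.533, 0.472], [0.0, 0.0, 0.0, 1.0]]
lane 0.72 [169.2, 185.7, 420.2, 331.3]
workpiece 0.76 [332.6, 240.4, 373.3, 282.1]
workpiece 0.75 [219.2, 280.3, 261.3, 335.0]
workpiece 0.73 [422.2, 239.2, 461.9, 281.3]
workpiece 0.43 [232.3, 213.6, 259.7, 240.2]
round_stop 0.78 [231.4, 213.2, 265.3, 242.2]
round_stop_paddle 0.81 [229.4, 212.3, 259.8, 239.8]
square_stop 0.6 [188.2, 188.4, 217.2, 216.3]
{'time': 0.6, 'joints': array([ 1.45521352,  0.50085725, -0.42695973,  1.55043934,  0.22080301,
        1.13828221, -0.21028188]), 'joint_vel': array([-1.59530503e-03, -2.00105159e-03, -1.12076074e-03,  5.38907434e-04,
       -6.24286361e-05,  7.52043501e-05,  4.11508633e-04]), 'joint_torque': array([ 1.34449667e-03, -5.66110682e+01, -5.80629364e+00, -2.79363513e+01,
       -6.65572356e-02,  2.11101305e-02,  7.47943864e-05]), 'position': array([ 0.24037044, -0.60391045,  0.22673553]), 'tool_rot': array([3.08538112e+00, 5.91466458e-01, 1.34312259e-05]), 'contact_force': array([ 1.15661021,  0.61180613, -0.3142611 ]), 'torque': array([-0.05209693, -0.02437869,  0.02776699]), 'gripper_force': 0.0, 'gripper_width': 0.09188809906641472}
```

View pics/scene0.png

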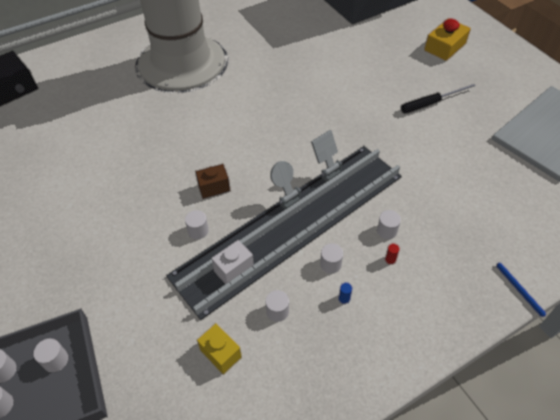

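View pics/side0.png

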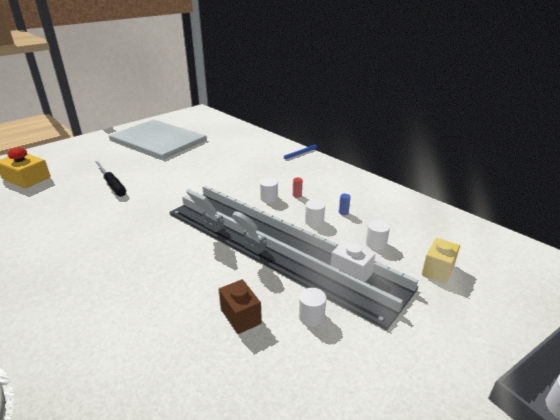

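The scene picture shows three candidates shaped like the workpiece: white at (232,262) between the rails, brown at (213,181) and yellow at (219,348). The white one in the lane fits. There are two stops: the round paddle at (284,178) and the square paddle at (326,148), which is further along the lane. Next I'll take an enlarged crop and work out the lane pose.

Run:
```python
from h import *
im=cv2.imread('pics/scene0.png'); cv2.imwrite('pics/crop1.png',cv2.resize(im[125:325,155:415],None,fx=3,fy=3,interpolation=cv2.INTER_CUBIC))
c=cam('scene')
q=np.array([ray(c,u,v,.008) for u,v in [(170,277),(204,316),(401,177),(365,149)]])
print(q.round(3), [np.linalg.norm(q[i]-q[(i+1)%4]).round(3) for i in range(4)])
s=cam('side')
q=np.array([ray(s,u,v,.008) for u,v in [(385,319),(412,290),(168,213),(200,190)]]); print(q.round(3))
c_=q
manip.read_camera('scene')
m=manip.cut_out('lane','scene')[0]['mask']
pts=np.argwhere(m)[:,::-1]; r=cv2.minAreaRect(np.array([ray(c,u,v,.008)[:2] for u,v in pts],dtype=np.float32)); print(r)
for q in ['workpiece','round_stop','square_stop']:
    d=manip.cut_out(q,'scene')[0]; a=np.argwhere(d['mask'])[:,::-1].mean(0); print(q,a,ray(c,*a,.033 if q=='workpiece' else .07).round(3))
```

```text
[[ 0.558 -0.274  0.008]
 [ 0.658 -0.255  0.008]
 [ 0.591  0.226  0.008]
 [ 0.489  0.21   0.008]] [np.float64(0.102), np.float64(0.486), np.float64(0.103), np.float64(0.489)]
[[ 0.559 -0.269  0.008]
 [ 0.643 -0.262  0.008]
 [ 0.471  0.21   0.008]
 [ 0.576  0.248  0.008]]
((0.5684271454811096, -0.018554896116256714), (0.11849045753479004, 0.5170320272445679), 8.336734771728516)
workpiece [212.45772947 181.11352657] [ 0.417 -0.116  0.033]
round_stop [282.91572123 178.06645057] [ 0.511 -0.008  0.07 ]
square_stop [325.34832905 150.92416452] [0.495 0.1   0.07 ]
```

View pics/crop1.png

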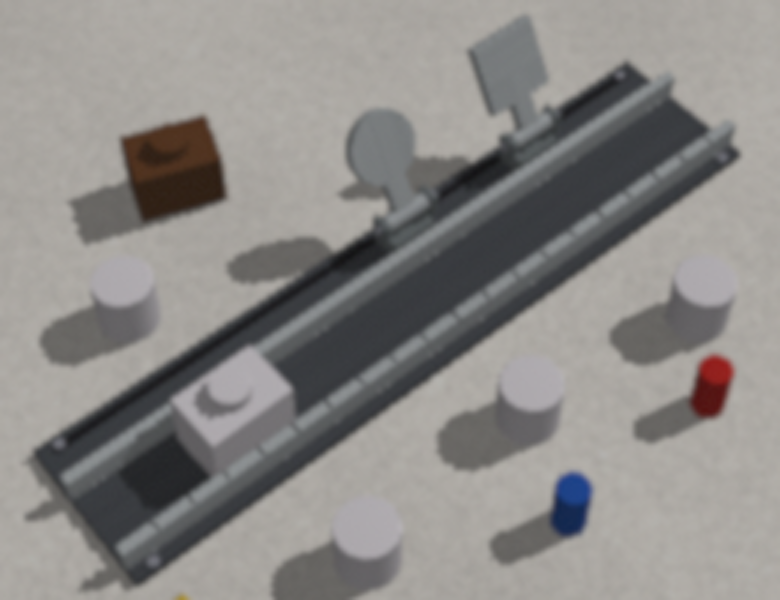

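The crop confirms it: the white block is in the lane, the round paddle is the nearer stop and the square paddle the further one. Next I'll turn these into lane coordinates, while the first rotation is clear to make.

>>> servo_tool:
  moves:
    - [0,0,0,0,0,-0.14]
    - [0,0,0,0,0,-0.14]
    - [0,0,0,0,0,-0.14]
    - [0,0,0,0,0,-0.14]
    - [0,0,0,0,0,-0.14]
    - [0,0,0,0,0,-0.14]
    - [0,0,0,0,0,-0.14]
    - [0,0,0,0,0,-0.14]
    - [0,0,0,0,0,-0.14]
    - [0,0,0,0,0,-0.07]
    - [0,0,0,0,0,0]
  claw: 1

```text
time: 1.95
position: [0.2402, -0.604, 0.2266]
tool_rot: [2.063, 2.369, 0.0]
contact_force: [0.1, 1.0, 0.8]
gripper_width: 0.0082
gripper_force: 0.0
```

```bash
cat >> h.py <<'E'
yaw=0.141; O=np.array([.574,-.023]); X=np.array([np.cos(yaw),np.sin(yaw)]); Y=np.array([-X[1],X[0]])
def tolane(p): d=np.array(p)[:2]-O; return np.array([d@X,d@Y]).round(4)
def delta(lx,ly,z):
    s=manip.sense(); Rm=R.from_rotvec(s['tool_rot']).as_matrix(); w=O+lx*X+ly*Y
    Rd=np.c_[[-Y[0],-Y[1],0],[X[0],X[1],0],[0,0,-1]]
    if np.linalg.det(Rd)<0: Rd[:,0]*=-1
    print('d tool',(Rm.T@(np.array([*w,z])-s['position'])).round(4),'turn',R.from_matrix(Rm.T@Rd).as_rotvec().round(3),'now lane',tolane(s['position']),s['position'].round(4),'F',s['contact_force'].round(1),'t',s['time'])
E
python3 - <<'E'
from h import *
c=cam('scene'); s=cam('side')
print('disc',tolane(ray(c,282,174,.078)),'sq',tolane(ray(c,155+509/3,125+63/3,.078)),'boss',tolane(ray(c,231.7,253.3,.063)))
print('side disc',tolane(ray(s,245,225,.078)),'boss',tolane(ray(s,354,250,.060)))
delta(-.12,0,.2)
E
```

```text
disc [-0.0643  0.0246] sq [-0.0667  0.1353] boss [ 0.0096 -0.148 ]
side disc [-0.0731  0.0175] boss [ 0.0053 -0.1504]
d tool [0.5291 0.2906 0.0268] turn [ 0.    -0.    -0.003] now lane [-0.4121 -0.5283] [ 0.2402 -0.604   0.2266] F [0.1 1.  0.8] t 1.95
```

>>> servo_tool:
  moves:
    - [0.043,0.023,0,0,0,0]
    - [0.043,0.023,0,0,0,0]
    - [0.043,0.023,0,0,0,0]
    - [0.043,0.023,0,0,0,0]
    - [0.043,0.023,0,0,0,0]
    - [0.043,0.023,0,0,0,0]
    - [0.043,0.023,0,0,0,0]
    - [0.043,0.023,0,0,0,0]
    - [0.043,0.023,0,0,0,0]
    - [0.043,0.023,0,0,0,0]
    - [0.043,0.023,0,0,0,0]
    - [0.043,0.023,0,0,0,0]

```text
time: 3.15
position: [0.4433, -0.0533, 0.2272]
tool_rot: [2.065, 2.365, -0.001]
contact_force: [1.3, 0.4, 1.2]
gripper_width: 0.0005
gripper_force: 0.0
```

>>> servo_tool:
  moves:
    - [0.033,0.005,0,0,0,0]
    - [0,0,0,0,0,0]
    - [0,0,0,0,0,0]

```text
time: 3.45
position: [0.4432, -0.0208, 0.2268]
tool_rot: [2.061, 2.37, -0.001]
contact_force: [-0.1, -0.1, -0.5]
gripper_width: 0.0004
gripper_force: 0.0
```

Run:
```python
from h import *
w=cam('wrist'); im=manip.read_camera('wrist'); cv2.imwrite('pics/w1.png',im)
print(w[3].round(3).tolist())
for q in ['round_stop_paddle','square_stop','workpiece','lane']:
    for d in manip.cut_out(q,'wrist')[:2]: print(q,round(d['score'],2),d['rect'],np.argwhere(d['mask'])[:,::-1].mean(0))
delta(-.12,.02,.07)
```

```text
[[0.99, 0.134, 0.036, 0.434], [0.138, -0.957, -0.256, 0.049], [-0.0, 0.259, -0.966, 0.384], [0.0, 0.0, 0.0, 1.0]]
round_stop_paddle 0.62 [336.1, 169.4, 373.9, 226.4] [351.11602611 193.3031182 ]
square_stop 0.73 [338.2, 31.2, 376.7, 105.2] [355.51122309  68.68483738]
workpiece 0.81 [226.0, 231.2, 270.9, 248.8] [245.10777385 239.83745583]
workpiece 0.63 [415.3, 312.2, 419.4, 339.6] [417.42307692 325.58461538]
lane 0.6 [336.3, 1.0, 457.6, 315.1] [400.16233426 123.98818039]
d tool [0.0016 0.0096 0.1566] turn [-0.     0.    -0.006] now lane [-0.1296  0.0185] [ 0.4431 -0.0229  0.2266] F [-0.6 -0.4  0.5] t 3.7
```

View pics/w1.png

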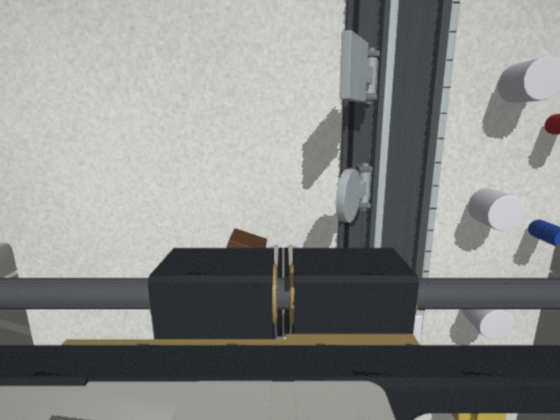

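The wrist view shows the round paddle at (349,195), the square paddle at (354,67) and the rails running along columns ~380–440. I'll use these to correct the lane frame.

Run:
```python
from h import *
w=cam('wrist')
print('disc',tolane(ray(w,348,195,.078)),'sq',tolane(ray(w,355,68,.078)))
im=cv2.imread('pics/w1.png',0)
for v in (30,140,230):
    print(v,[ (u,int(im[v,u])) for u in range(334,464,3)])
for u,v in [(390,30),(385,140),(380,230),(452,30),(441,140),(432,230)]: print(u,v,tolane(ray(w,u,v,.028)))
```

```text
disc [-0.0687  0.0237] sq [-0.0676  0.1334]
30 [(334, 197), (337, 198), (340, 194), (343, 156), (346, 122), (349, 128), (352, 83), (355, 37), (358, 56), (361, 75), (364, 77), (367, 76), (370, 74), (373, 77), (376, 75), (379, 46), (382, 52), (385, 81), (388, 119), (391, 181), (394, 179), (397, 86), (400, 73), (403, 74), (406, 74), (409, 69), (412, 72), (415, 72), (418, 76), (421, 72), (424, 72), (427, 70), (430, 71), (433, 71), (436, 43), (439, 45), (442, 81), (445, 79), (448, 101), (451, 141), (454, 143), (457, 184), (460, 195), (463, 187)]
140 [(334, 125), (337, 129), (340, 126), (343, 69), (346, 72), (349, 30), (352, 39), (355, 76), (358, 71), (361, 76), (364, 75), (367, 74), (370, 74), (373, 48), (376, 69), (379, 83), (382, 172), (385, 178), (388, 135), (391, 72), (394, 76), (397, 73), (400, 68), (403, 75), (406, 75), (409, 76), (412, 73), (415, 72), (418, 77), (421, 73), (424, 60), (427, 47), (430, 79), (433, 82), (436, 109), (439, 172), (442, 169), (445, 201), (448, 199), (451, 197), (454, 195), (457, 196), (460, 198), (463, 197)]
230 [(334, 125), (337, 102), (340, 73), (343, 66), (346, 35), (349, 61), (352, 76), (355, 76), (358, 75), (361, 76), (364, 70), (367, 53), (370, 66), (373, 83), (376, 164), (379, 173), (382, 106), (385, 74), (388, 74), (391, 74), (394, 74), (397, 70), (400, 73), (403, 71), (406, 72), (409, 72), (412, 72), (415, 64), (418, 51), (421, 79), (424, 79), (427, 123), (430, 108), (433, 153), (436, 211), (439, 205), (442, 207), (445, 201), (448, 205), (451, 206), (454, 198), (457, 126), (460, 125), (463, 128)]
390 30 [-0.0257  0.1744]
385 140 [-0.023   0.0712]
380 230 [-0.0215 -0.0269]
452 30 [0.0337 0.174 ]
441 140 [0.0351 0.0708]
432 230 [ 0.0364 -0.0272]
```

>>> servo_tool:
  moves:
    - [0.005,0,0.04,0,0,0]
    - [0,0,0.04,0,0,0]
    - [0,0,0.04,0,0,0]
    - [0,0,0.037,0,0,0]
    - [0,0,0,0,0,0]
    - [0,0,0,0,0,0]

```text
time: 4.3
position: [0.4423, -0.0166, 0.07]
tool_rot: [-2.063, -2.367, 0.0]
contact_force: [0.7, 0.5, 0.1]
gripper_width: 0.0003
gripper_force: 0.0
```

>>> servo_tool:
  moves:
    - [0,0.01,0,0,0,0]
    - [0,0.01,0,0,0,0]
    - [0,0.01,0,0,0,0]
    - [0,0.01,0,0,0,0]
    - [0,0.008,0,0,0,0]
    - [0,0.008,0,0,0,0]
    - [0,0.008,0,0,0,0]
    - [0,0.008,0,0,0,0]
    - [0,0.008,0,0,0,0]
    - [0,0.008,0,0,0,0]

```text
time: 5.3
position: [0.5303, -0.0043, 0.0697]
tool_rot: [-2.063, -2.369, 0.0]
contact_force: [-1.5, 0.3, -0.1]
gripper_width: 0.0003
gripper_force: 0.0
```

```bash
sed -i 's/^yaw=.*/yaw=0.144; O=np.array([.580,-.022]); X=np.array([np.cos(yaw),np.sin(yaw)]); Y=np.array([-X[1],X[0]])/' h.py
python3 - <<'E'
from h import *
im=manip.read_camera('scene'); cv2.imwrite('pics/s2.png',cv2.resize(im[100:325,155:415],None,fx=2.5,fy=2.5))
delta(0,-.22,.14)
E
```

```text
d tool [-0.2444  0.0467 -0.0701] turn [ 0.002 -0.    -0.006] now lane [-0.0451  0.0247] [ 0.5318 -0.004   0.0699] F [2.3 0.1 0.4] t 5.35
```

View pics/s2.png

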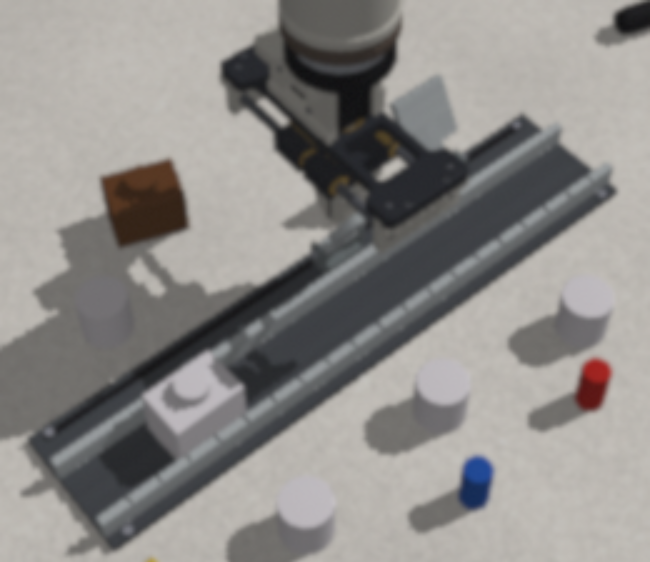

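The gripper hides the paddle. The square stop is still up at (425,110) in this crop. I'll push a little further, wait, then lift and check.

>>> servo_tool:
  moves:
    - [0,0.008,0,0,0,0]
    - [0,0.008,0,0,0,0]
    - [0,0.004,0,0,0,0]
    - [0,0,0,0,0,0]
    - [0,0,0,0,0,0]
    - [0,0,0,0,0,0]
    - [0,0,-0.035,0,0,0]
    - [0,0,-0.035,0,0,0]
    - [-0.045,0.004,0,0,0,0]
    - [-0.05,0.007,0,0,0,0]
    - [-0.05,0.007,0,0,0,0]
    - [-0.05,0.007,0,0,0,0]

```text
time: 6.55
position: [0.6006, -0.1921, 0.14]
tool_rot: [2.062, 2.369, -0.001]
contact_force: [0.8, 0.8, 0.3]
gripper_width: 0.0005
gripper_force: 0.0
```

>>> servo_tool:
  moves:
    - [-0.05,0.005,0,0,0,-0.006]
    - [0,0,0,0,0,0]
    - [0,0,0,0,0,0]

```text
time: 6.85
position: [0.6117, -0.2404, 0.1391]
tool_rot: [-2.06, -2.371, 0.0]
contact_force: [0.0, 1.5, -0.1]
gripper_width: 0.0002
gripper_force: 0.0
```

Run:
```python
from h import *
w=cam('wrist');im=manip.read_camera('wrist'); cv2.imwrite('pics/w3.png',im)
im2=manip.read_camera('scene'); cv2.imwrite('pics/s3.png',np.hstack([cv2.resize(im2[100:325,155:415],(400,346)),cv2.resize(im,(400,300))[:,:] if 0 else cv2.copyMakeBorder(cv2.resize(im,(400,300)),0,46,0,0,cv2.BORDER_CONSTANT)]))
delta(0,-.215,.026)
```

```text
d tool [ 0.0019 -0.0009  0.1136] turn [-0.    -0.001  0.002] now lane [ 0.001  -0.2171] [ 0.6121 -0.2367  0.1396] F [-0.1  0.8  0.8] t 6.95
```

View pics/s3.png

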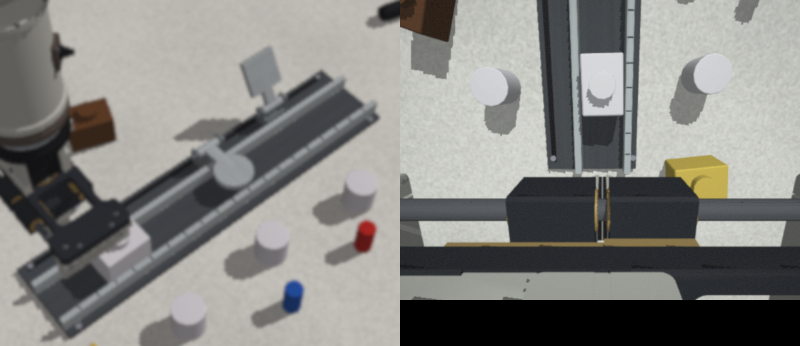

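The round stop is down across the lane and the square one is still up. The block sits straight ahead of the tool. Next I'll descend behind it.

>>> servo_tool:
  moves:
    - [0,-0.001,0.03,0,0,0]
    - [0,0,0.03,0,0,0]
    - [0,0,0.03,0,0,0]
    - [0,0,0.02,0,0,0]
    - [0,0,0.008,0,0,0]
    - [0,0,0,0,0,0]
    - [0,0,0,0,0,0]

```text
time: 7.65
position: [0.6126, -0.2383, 0.023]
tool_rot: [2.054, 2.375, 0.002]
contact_force: [-0.8, -0.0, 0.4]
gripper_width: 0.0005
gripper_force: 0.0
```

Run:
```python
from h import *
delta(0,.024-.025-.06-.01,.021)
```

```text
d tool [ 0.1478 -0.0011  0.0019] turn [0.002 0.001 0.001] now lane [ 0.0012 -0.2188] [ 0.6126 -0.2383  0.023 ] F [-0.8 -0.   0.4] t 7.65
```

Contact with the stop should come at about 0.148 m of travel. I'll advance 0.12 first, then creep.

>>> servo_tool:
  moves:
    - [0.012,-0.001,0,0,0,0]
    - [0.012,0,0,0,0,0]
    - [0.012,0,0,0,0,0]
    - [0.011,0,0,0,0,0]
    - [0.011,0,0,0,0,0]
    - [0.011,0,0,0,0,0]
    - [0.011,0,0,0,0,0]
    - [0.011,0,0,0,0,0]
    - [0.011,0,0,0,0,0]
    - [0.01,0,0,0,0,0]
    - [0.008,0,0,0,0,0]
    - [0,0,0,0,0,0]

```text
time: 8.85
position: [0.5928, -0.1175, 0.0216]
tool_rot: [-2.052, -2.377, -0.001]
contact_force: [-0.4, -0.2, -0.3]
gripper_width: 0.0005
gripper_force: 0.0
```

>>> servo_tool:
  moves:
    - [0.004,0,0,0,0,0]
    - [0.004,0,0,0,0,0]
    - [0.004,0,0,0,0,0]
    - [0.004,0,0,0,0,0]
    - [0,0,0,0,0,0]

```text
time: 9.35
position: [0.5908, -0.1032, 0.0217]
tool_rot: [-2.054, -2.376, -0.001]
contact_force: [0.9, -0.5, -0.3]
gripper_width: 0.0
gripper_force: 0.0
```

>>> servo_tool:
  moves:
    - [0.002,0,0,0,0,0]
    - [0.002,0,0,0,0,0]
    - [0,0,0,0,0,0]

```text
time: 9.65
position: [0.5904, -0.1, 0.0218]
tool_rot: [-2.056, -2.376, -0.0]
contact_force: [-0.3, -0.1, 0.1]
gripper_width: 0.0002
gripper_force: 0.0
```

>>> servo_tool:
  moves:
    - [0.002,0,0,0,0,0]
    - [0.002,0,0,0,0,0]
    - [0.001,0,0,0,0,0]
    - [0,0,0,0,0,0]

```text
time: 10.05
position: [0.5896, -0.0949, 0.0217]
tool_rot: [-2.055, -2.376, -0.0]
contact_force: [0.0, -0.9, 0.2]
gripper_width: 0.0003
gripper_force: 0.1
```

>>> servo_tool:
  moves:
    - [0.001,0,0,0,0,0]
    - [0.001,0,0,0,0,0]
    - [0,0,0,0,0,0]

```text
time: 10.35
position: [0.5894, -0.0931, 0.0217]
tool_rot: [-2.056, -2.376, -0.0]
contact_force: [0.5, 0.0, 0.4]
gripper_width: 0.0003
gripper_force: 0.3
```

Run:
```python
from h import *
w=cam('wrist');im=manip.read_camera('wrist'); im2=manip.read_camera('scene'); cv2.imwrite('pics/s4.png',np.hstack([cv2.resize(im2[140:290,200:360],(480,450),interpolation=cv2.INTER_CUBIC),cv2.resize(im[100:310,210:350],(300,450))]))
delta(0,.024-.025-.06-.01,.021)
```

```text
d tool [0.0008 0.001  0.0007] turn [ 0. -0.  0.] now lane [-0.001  -0.0718] [ 0.5894 -0.0932  0.0217] F [ 0.4 -0.1  0.2] t 10.45
```

View pics/s4.png

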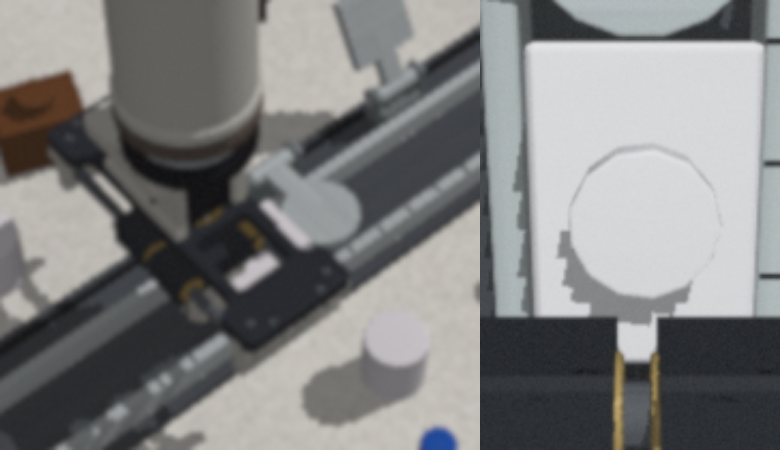

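The left view shows the round stop down. The right view shows the block's front edge just short of the disc's rim. I'll keep creeping forward.

>>> servo_tool:
  moves:
    - [0.001,0,0,0,0,0]
    - [0.001,0,0,0,0,0]
    - [0.001,0,0,0,0,0]
    - [0,0,0,0,0,0]

```text
time: 10.85
position: [0.5892, -0.0924, 0.0219]
tool_rot: [2.056, 2.373, -0.002]
contact_force: [0.9, -5.1, -0.2]
gripper_width: 0.0
gripper_force: 2.6
```

>>> servo_tool:
  moves:
    - [0.001,0,0,0,0,0]
    - [0.001,0,0,0,0,0]
    - [0,0,0,0,0,0]
    - [0,0,0,0,0,0]

```text
time: 11.25
position: [0.5891, -0.0923, 0.022]
tool_rot: [2.057, 2.37, -0.005]
contact_force: [1.4, -7.8, 1.5]
gripper_width: 0.0002
gripper_force: 4.2
```

Contact: the position has stalled and the force is rising. I'll back off and lift.

>>> servo_tool:
  moves:
    - [-0.002,0,0,0,0,0]
    - [-0.002,0,0,0,0,0]
    - [-0.004,0,0,0,0,0]
    - [-0.01,0,0,0,0,0]
    - [-0.02,0,0,0,0,0]
    - [-0.03,0,0,0,0,0]
    - [0,0,-0.04,0,0,0]
    - [0,0,-0.04,0,0,0]
    - [-0.03,0,-0.04,0,0,0]
    - [-0.04,0,0,0,0,0]
    - [0,0,0,0,0,0]
    - [0,0,0,0,0,0]

```text
time: 12.45
position: [0.6079, -0.227, 0.1413]
tool_rot: [-2.059, -2.372, 0.0]
contact_force: [0.3, 0.6, -0.7]
gripper_width: 0.0006
gripper_force: 0.0
```

Run:
```python
from h import *
im=manip.read_camera('wrist'); im2=manip.read_camera('scene'); cv2.imwrite('pics/s5.png',np.hstack([cv2.resize(im2[120:290,190:370],(450,425),interpolation=cv2.INTER_CUBIC),cv2.resize(im[0:270,200:420],(346,425))]))
delta(0,0,.1)
```

```text
d tool [0.2037 0.0015 0.0415] turn [-0.001 -0.002  0.001] now lane [-0.0013 -0.2038] [ 0.608  -0.2238  0.1411] F [0.6 0.8 0.7] t 12.55
```

View pics/s5.png

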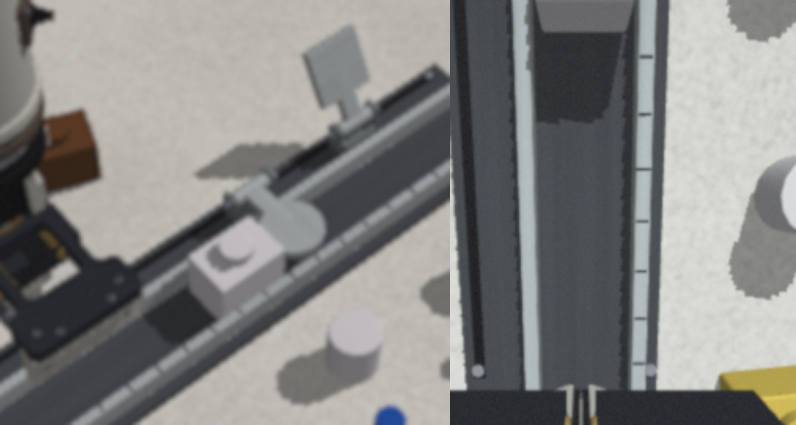

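The block rests against the round stop, which is down. The square stop is up and the arm is clear.

```bash
python3 -c "
from bench import manip; print(manip.hand_in())"
```

```text
the job is handed in; nothing more can be done
None
```

The job is handed in: the round stop is down, the white block was slid along the lane to rest against it, and the square stop is still up, with the arm clear at about 12.6 s.

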